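# Stack a turned-over parts pot on a separator sheet

### The job

Put away the bike-parts pots on this garage bench: lay the white separator sheet flat and square over the two blue mouth-down pots so that it covers them both, then turn the yellow pot over and set it mouth-down in the middle of the sheet. Set everything down gently, never dropping the yellow pot or pressing hard on the stack, keep the blue pots where they stand, and leave the jar, the wrench and the pedal alone.

Things in the scene. Friction and masses are not known exactly. Their poses are not given: they have to be found in the camera images.
- pot: yellow square pot with a black rim band, loose, mouth-up on the bench at the start: 56 x 56 mm outside, 60 mm tall, straight walls and floor 4 mm thick, hard plastic, 60 to 130 g. It lies steadily on any flat side. Origin at the centre of the outside of its closed bottom; z axis points from bottom to mouth, x and y are normal to its flat sides
- pot_mid (a point): the centre of the yellow pot's outer volume, 30 mm along its z axis from its origin
- sheet: the white rigid separator sheet: 66 mm (its x) x 150 mm (its y) x 5 mm thick, about 50 g, loose, lying flat at the start on a wooden batten with its underside 12 mm above the bench; the batten is narrower (36 mm) than the sheet, so both long edges overhang by 15 mm. Origin at the centre of its underside
- sheet_mid (a point): the centre of the sheet, midway through its thickness
- board: the fixed wooden stacking board on the bench, 95 mm (its x) x 165 mm (its y) x 8 mm thick, origin at the centre of its underside (bench height). The two blue pots stand on it side by side along its y, centred on it
- layer_pot_a: blue pot with a white rim band, same shape and size as the yellow one, 90 g, loose, standing mouth-down on the board 34 mm from its centre along the board's +y. Origin at the centre of its closed bottom, which is now its top face, 68 mm above the bench; its z axis points down
- layer_pot_b: the same, 34 mm from the board's centre along the board's -y (12 mm gap between the two blue pots)
- jar: bystander: small amber jar with a red lid, 52 mm across, 70 mm tall, loose; origin at the centre of its underside
- wrench: bystander: steel wrench about 170 mm long (along its x), under 12 mm high, lying on the bench, loose; origin near its middle, on its underside
- pedal: bystander: black bicycle pedal, 90 x 78 mm, 22 mm high, loose; origin at the centre of its underside
Mind the look-alikes: they are no part of the job. Of the things shaped like the pot, the yellow one is meant. Leave any orange look-alike of the sheet alone.

How it is judged:
On the way, in this order (a step that is already met when the one before it is completed fails the run):
1. the separator sheet lies released, flat and square over the two blue pots (horizontal distance between sheet_mid and board below 0.015 m and angle between the y axis of sheet and the y axis of board, either way round below 0.2 rad and z of sheet_mid in the frame of board between 0.0665 and 0.0745 m and contact force between the fingers and sheet below 0.05 N), for 0.2 s.
2. the yellow pot stands released, mouth-down on the sheet (angle between pot's own z axis and vertical above 3.04 rad and horizontal distance between pot and sheet_mid below 0.015 m and z of pot in the frame of board between 0.128 and 0.138 m and contact force between the fingers and pot below 0.05 N), for 0.2 s.
At the end, for the whole second after the job is handed in: Sheet flat on both blue pots, centre within 15 mm and long side within 0.2 rad of the board's; yellow pot at rest mouth-down on the sheet (within 0.1 rad of upright, 15 mm of the sheet's centre); blue pots within 15 mm of where they stood (horizontal distance between sheet_mid and board below 0.015 m and angle between the y axis of sheet and the y axis of board, either way round below 0.2 rad and z of sheet_mid in the frame of board between 0.0665 and 0.0745 m and angle between pot's own z axis and vertical above 3.04 rad and horizontal distance between pot and sheet_mid below 0.015 m and z of pot in the frame of board between 0.128 and 0.138 m and distance of each of layer_pot_a, layer_pot_b from where it was at the start of the episode below 0.015 m and linear speed of each of pot, sheet below 0.02 m/s); the robot touches nothing.
It fails at once if the stack is pressed hard (over 40 N between the sheet and a blue pot or the yellow pot) (contact force between sheet and layer_pot_a above 40 N or contact force between sheet and layer_pot_b above 40 N or contact force between sheet and pot above 40 N).
It fails at once if the yellow pot is dropped or thrown (moves faster than 0.6 m/s while not held) (contact force between the fingers and pot below 0.05 N and linear speed of pot above 0.6 m/s).
It fails at once if a blue pot is tipped or shoved (more than 30 mm) (distance of any of layer_pot_a, layer_pot_b from where it was at the start of the episode above 0.03 m).
It fails at once if the jar, wrench or pedal is moved more than 20 mm (distance of any of jar, wrench, pedal from where it was at the start of the episode above 0.02 m).
It also fails if it takes over 72 s, if anything falls off the work surface, if the arm or the gripper's body presses on something with over 40 N, if the wrist force passes 120 N, or if a joint passes its speed limit or range.

### The arm

A 6-joint arm with a two-finger parallel gripper is mounted at the origin on the work surface. World frame = base frame: x ahead of the robot, y to its left, z up, the work surface at z = 0. Lengths are in m, angles in rad, forces in N, time in s.
With the tool pointing down it reaches from about 0.35 to 0.975 m from the base axis. Payload 4.9 kg.
Tool frame: the origin (TCP) lies midway between the tips of the shut fingers; the grasp point (between the pads) lies 19 mm behind it (ctrl.hold_point_z is the distance from the TCP to the grasp point, in m); z points along the fingers, y is the line along which they close (so a half turn about z gives the same grasp; the last joint's range is limited). The gripper opens to 85 mm and grips with 20 to 120 N. Pads are 22 mm wide; open, the fingers measure 114 mm over their backs; the gripper's body (76 mm by 85 mm) begins 54 mm behind the grasp point. The pads swing forward as they close: fully open they stand 13 mm farther back than shut.
Start: joints at [1.157, 0.053, 1.613, -0, 1.476, -0.119], TCP at [0.182, 0.598, 0.231] pointing down, gripper open.
Joint ranges: [-3.01, 3.01], [-1.01, 2.22], [0.06, 2.58], [-1.02, 4.17], [0.09, 2.62], [-3.14, 3.14]. Speed limits (rad/s): [2.57, 2.57, 3.14, 3.14, 3.14, 3.14].

### API

Orientations are given as a rotation vector (axis times angle).
In Python, from station import status, viewer, finish_job, ctrl gives the robot as it stands.
- The arm moves only by the shell command python3 -m jog 'ROWS' [FORCE]. ROWS is JSON, a list of rows, each a list of 7 numbers: the turn, a rotation vector about the tool's x, y, z each as a share of 5 degrees, from -1 to 1, then the shift along the tool's x, y, z each as a share of 30 mm, from -1 to 1, then the opening, from -1 (shut) to 1 (fully open). A call has 1 to 5 rows; each row shifts and turns the commanded pose from where the row before left it, along the tool's axes as they then stand; what a row does not reach is not made up. A row lasts 1/8 s, in which the tool goes at most 62.5 mm and 10.7 degrees, less where a joint would pass 70% of its speed; a pose out of reach is approached as far as the arm can. A call with a number of a shift or a turn outside -1 to 1 is refused whole. A call with a gripper value outside its range is refused whole. The fingers move at their own pace and stop on an object; FORCE is the grip in N (left out, the last holds). Time passes only in rows, so rows that do not move let the fingers close. It gives the time, the measured TCP pose, the force, the opening and the grip force at its end, in the units of the state.
- status.get_obs(): the state, without advancing time (a new reading comes with each control period).
- viewer.get_image(name): name is "side" or "top" or "wrist"; returns a dict with "img" (420x560x3 uint8, red, green, blue), "fovy" (degrees; the focal length in pixels is half the picture's height over the tangent of half this angle, whatever the lens; pixels are square), "cx", "cy" (the principal point, pixels), "rvec" (rotation vector, rad) and "tvec" (3), from world to camera coordinates, as OpenCV has them. Camera axes: x right, y down, z forward; pixel columns grow to the right and rows downward; lengths in m; the calibration is good to about 2 mm. A picture is of the moment at which its call begins. There is no depth.
- finish_job(): hands the job in; it is judged then, once.
The state is a dict: "t": time; "q": joint angles; "dq": joint speeds; "effort": joint torques, N m; "tool_pos": TCP position; "tool_rot": TCP orientation; "contact_force": force on the tool from outside, world axes, zero at the start; "wrist_torque": the same for the moment, N m; "opening": finger opening in m; "grip_force": force on a finger pad.
Only numpy, scipy, OpenCV 4.12 (cv2) and the standard library are available. Lean on these libraries where they do the work, as an engineer would, in place of code of your own. Each camera call takes 0.05 s, during which the arm holds its last target. There are 200 camera calls.

## Working session

There is one attempt and no reset: what is moved stays moved. The work goes in short steps, Python scripts to look and compute and a shell command to move; the robot and the scene stay as the last step left them, time stands still between calls to the robot, and variables do not carry over. Pictures are saved under pics/ and viewed, at most 13 in all, crops included, and the job is handed in when it is done.

```bash
ls; mkdir -p pics
cat > h.py <<'E'
import numpy as np, cv2
from scipy.spatial.transform import Rotation as R
from station import status, viewer, finish_job, ctrl
def get(n):
    d=viewer.get_image(n); im=np.ascontiguousarray(d["img"][:,:,::-1]); return d,im
def cam(d):
    f=d["img"].shape[0]/2/np.tan(np.radians(d["fovy"])/2)
    return f,cv2.Rodrigues(np.array(d["rvec"],float))[0],np.array(d["tvec"],float)
def ray(d,uv,z):
    f,Rm,t=cam(d); uv=np.atleast_2d(uv).astype(float)
    v=np.c_[(uv[:,0]-d["cx"])/f,(uv[:,1]-d["cy"])/f,np.ones(len(uv))]@Rm
    c=-Rm.T@t
    return c+v*((z-c[2])/v[:,2])[:,None]
def proj(d,P):
    f,Rm,t=cam(d); q=np.atleast_2d(P)@Rm.T+t
    return np.c_[q[:,0]/q[:,2]*f+d["cx"],q[:,1]/q[:,2]*f+d["cy"]]
E
python3 - <<'E'
from h import *
a,ia=get("top"); b,ib=get("side"); 
cv2.imwrite("pics/top.png",ia); cv2.imwrite("pics/side.png",ib)
for d in(a,b):
    f,Rm,t=cam(d);print(f,d["cx"],d["cy"],-Rm.T@t,Rm[2])
o=status.get_obs();print(o["t"],R.from_rotvec(o["tool_rot"]).as_matrix().round(3),ctrl.hold_point_z)
E
```

```text
pics
495.207930692731 279.000171193793 211.60299843982114 [ 0.24639777 -0.05037491  1.4163894 ] [ 0.20199136 -0.00115392 -0.97938662]
503.8223657286751 270.4631150853123 220.66182671050186 [ 0.46838623 -0.89267882  0.79113918] [ 0.05108471  0.76865936 -0.63761519]
0.1 [[-0.957  0.291 -0.001]
 [ 0.291  0.957 -0.002]
 [ 0.    -0.002 -1.   ]] 0.0187
```

View pics/top.png

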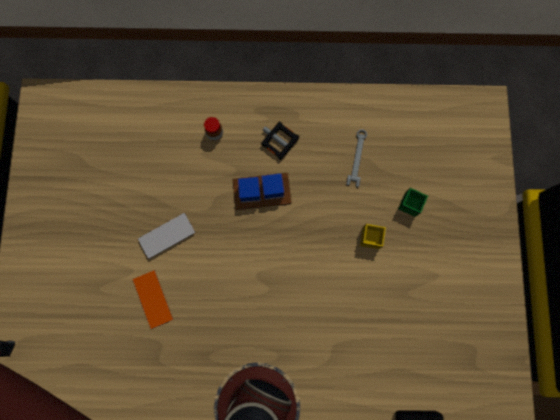

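View pics/side.png

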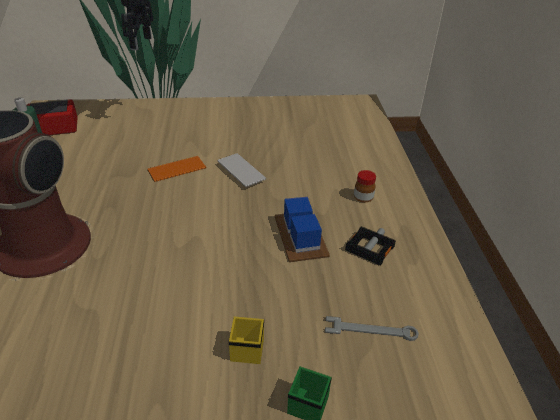

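The pot candidates are yellow at (374,236) and green at (413,202); I want the yellow one. The sheet candidates are white at (166,237) and orange at (152,299); I want the white one. The blue pots are at (249,189) and (273,186) on the board, with the jar at (212,127), pedal at (281,140) and wrench at (357,158).

```bash
cat > m.py <<'E'
from h import *
def comp(im,lo,hi,box=None,k=3):
    m=cv2.inRange(cv2.cvtColor(im,cv2.COLOR_BGR2HSV),np.array(lo),np.array(hi))
    if box is not None:
        z=np.zeros_like(m);x0,y0,x1,y1=box;z[y0:y1,x0:x1]=m[y0:y1,x0:x1];m=z
    c,_=cv2.findContours(m,cv2.RETR_EXTERNAL,cv2.CHAIN_APPROX_NONE)
    return sorted(c,key=cv2.contourArea)[::-1][:k]
def rect(d,c,z):
    P=ray(d,c.reshape(-1,2),z)[:,:2]
    (x,y),(w,h),a=cv2.minAreaRect((P*1000).astype(np.float32)); return np.round([x,y,w,h,a],1)
E
python3 - <<'E'
from m import *
d,im=get("top")
print("sheet",[rect(d,c,.017) for c in comp(im,(0,0,110),(180,60,255),(120,200,210,270),1)])
print("board",[rect(d,c,.008) for c in comp(im,(0,80,20),(15,255,140),(220,165,300,215),2)])
print("blue",[rect(d,c,.068) for c in comp(im,(105,120,130),(130,255,255),(220,165,300,215),3)])
print("yel",[rect(d,c,.06) for c in comp(im,(22,120,40),(34,255,255),(350,215,395,260),3)])
c1=cv2.resize(im[160:275,215:435],None,fx=3.6,fy=3.6,interpolation=cv2.INTER_CUBIC)
cv2.imwrite("pics/c1.png",c1)
d2,i2=get("side")
c2=cv2.resize(i2[190:370,220:340],None,fx=3.3,fy=3.3,interpolation=cv2.INTER_CUBIC); cv2.imwrite("pics/c2.png",c2)
E
```

```text
sheet [array([462.8, 269.5,  64.6, 149.8,  31. ])]
board [array([5.959e+02, 1.000e-01, 1.011e+02, 1.698e+02, 7.700e+00]), array([644.3,  32. ,   3.1,  11.8,   0.9])]
blue []
yel [array([ 460.9, -311.7,   66.6,   68.6,   79.3]), array([ 429.7, -268.5,    0. ,    0. ,    0. ]), array([ 405. , -281.8,    0. ,    0. ,    0. ])]
```

View pics/c1.png

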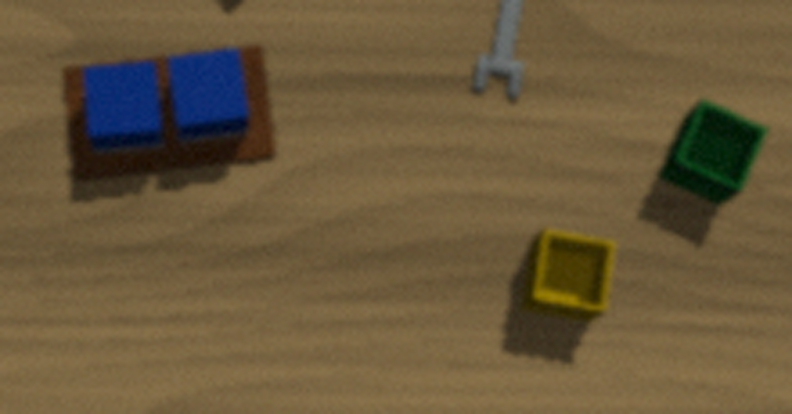

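The crop shows the yellow pot mouth-up at about (374,235), with the green look-alike apart from it at (413,202). Next I separate the lit top faces from the side walls.

Run:
```python
from m import *
d,im=get("top")
for v in (60,80,100,110,120,130,140,150): print("yel",v,[rect(d,c,.06) for c in comp(im,(20,150,v),(36,255,255),(350,215,395,260),1)])
for v in (60,70,80,90,100,110,120): print("blue",v,[rect(d,c,.068) for c in comp(im,(105,100,v),(130,255,255),(220,165,300,215),2)])
for s in (110,130,150): print("board",s,[rect(d,c,.008) for c in comp(im,(0,s,20),(14,255,140),(220,165,300,215),1)])
h=cv2.cvtColor(im,cv2.COLOR_BGR2HSV)
for p in((249,187),(273,185),(249,200),(290,182),(374,236),(374,225),(270,204)):print(p,h[p[1],p[0]])
```

```text
yel 60 [array([ 461. , -312.8,   65.7,   67.3,   80. ])]
yel 80 [array([ 465.2, -317.1,   58.7,   58.5,   81.3])]
yel 100 [array([ 465.5, -317.7,   57.5,   56.7,   80. ])]
yel 110 [array([ 465.8, -318.1,   56.9,   56. ,   80. ])]
yel 120 [array([ 443.3, -303.1,   31.7,    7. ,   78.1])]
yel 130 [array([ 443.8, -302. ,   28.4,    6. ,   81.2])]
yel 140 [array([ 443.3, -303.1,   25.3,    3.3,   79.4])]
yel 150 []
blue 60 [array([592.9,  34.1,  57.5,  57.9,   6. ]), array([603.4, -32.2,  57. ,  57.7,   8.6])]
blue 70 [array([593.6,  34.6,  55.9,  57.2,   6.2]), array([603.9, -32.1,  55.8,  57.1,   8.3])]
blue 80 [array([593.9,  34.8,  55.5,  56.3,   6. ]), array([604.3, -32. ,  55.2,  56.2,   8.6])]
blue 90 [array([594. ,  34.4,  54.6,  53.6,   6.2]), array([605. , -32.3,  54.2,  53.5,   9. ])]
blue 100 [array([604.7, -32. ,  53.7,  51.7,   9.9]), array([594. ,  34.8,  53. ,  51.4,   6.3])]
blue 110 [array([604.8, -32.6,  50.5,  49.4,   9.3]), array([595.1,  34.7,  49.2,  47.8,   1.7])]
blue 120 [array([ 625.6,  -49.1,    4.1,    0. , -135.2]), array([623.8, -28. ,   0. ,   0. ,   0. ])]
board 110 [array([5.974e+02, 2.000e-01, 9.540e+01, 1.635e+02, 7.200e+00])]
board 130 [array([5.983e+02, 3.000e-01, 9.560e+01, 1.628e+02, 8.000e+00])]
board 150 [array([5.974e+02, 1.000e-01, 9.340e+01, 1.626e+02, 8.100e+00])]
(249, 187) [111 220 116]
(273, 185) [112 216 118]
(249, 200) [114 134  38]
(290, 182) [ 19 119 101]
(374, 236) [ 25 255  74]
(374, 225) [ 23 202 134]
(270, 204) [ 12 160  35]
```

View pics/c2.png

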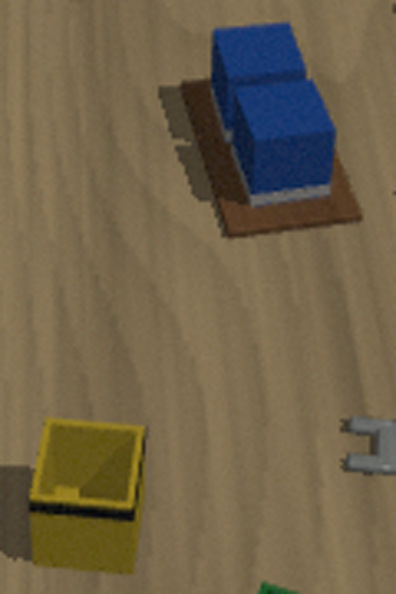

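```bash
python3 -c "
from station import ctrl,status
print([a for a in dir(ctrl) if a[0]!='_'])"
```

```text
['MotionError', 'hold_point_z']
```

```bash
cat > plan.py <<'E'
# usage: plan.py x y z(mm, TCP or G for grasp point) closing_azimuth tilt(tool z tilt from down toward +azimuth deg) tilt_az [G]
import sys
from h import *
def plan(p,ca,tilt=0,taz=0,grasp=False):
    o=status.get_obs(); T=R.from_rotvec(o["tool_rot"]); best=None
    a=np.radians(taz);t=np.radians(tilt)
    z=np.array([np.sin(t)*np.cos(a),np.sin(t)*np.sin(a),-np.cos(t)])
    for s in (0,180):
        c=np.radians(ca+s); y=np.array([np.cos(c),np.sin(c),0]); y-=z*(y@z); y/=np.linalg.norm(y)
        M=np.c_[np.cross(y,z),y,z]; rv=(T.inv()*R.from_matrix(M)).as_rotvec()
        q6=o["q"][5]
        if best is None or np.linalg.norm(rv)<np.linalg.norm(best[0]): best=(rv,M)
    rv,M=best; p=np.array(p)/1000
    if grasp: p=p+ctrl.hold_point_z*M[:,2]
    D=p-np.array(o["tool_pos"])
    print("turn/5deg",(np.degrees(rv)/5).round(2),"shift/30 cur axes",(T.inv().apply(D)/.03).round(2),"final axes",(M.T@D/.03).round(2))
    print("t",round(o["t"],2),"q",np.round(o["q"],2),"open",round(o["opening"],4),"F",np.round(o["contact_force"],1),"grip",round(o["grip_force"],1), "pos",np.round(o["tool_pos"],4))
a=sys.argv[1:]; g="G" in a; f=[float(v) for v in a if v!="G"]
plan(f[:3],*f[3:],grasp=g)
E
python3 plan.py 462.8 269.5 100 31
python3 -m jog '[[0,0,1,0,0,0,1],[0,0,1,0,0,0,1],[0,0,1,0,0,0,1],[0,0,1,0,0,0,1],[0,0,1,0,0,0,1]]' 40
python3 -m jog '[[0,0,1,0,0,0,1],[0,0,1,0,0,0,1],[0,0,1,0,0,0,1],[0,0,0.4,0,0,0,1]]'
python3 plan.py 462.8 269.5 100 31
```

```text
turn/5deg [-0.01  0.    8.42] shift/30 cur axes [-12.15  -7.74   4.36] final axes [-14.21   2.4    4.36]
t 0.25 q [ 1.16  0.05  1.61 -0.    1.48 -0.12] open 0.0856 F [-0.5 -0.2 -0. ] grip 0.0 pos [0.1815 0.5978 0.2307]
t: 0.88
tool_pos: [0.1816, 0.5979, 0.2311]
tool_rot: [-1.127, -2.932, 0.001]
contact_force: [0.7, 0.7, -0.1]
opening: 0.0854
grip_force: 0.0
t: 1.38
tool_pos: [0.1815, 0.5979, 0.2311]
tool_rot: [1.546, 2.735, -0.001]
contact_force: [0.7, -1.0, -0.4]
opening: 0.0854
grip_force: 0.0
turn/5deg [-0.    0.    0.01] shift/30 cur axes [-14.21   2.38   4.37] final axes [-14.21   2.4    4.37]
t 1.38 q [ 1.16  0.05  1.61 -0.    1.48  0.61] open 0.0854 F [ 0.7 -1.  -0.4] grip 0.0 pos [0.1815 0.5979 0.2311]
```

```bash
python3 -m jog '[[0,0,0,-0.95,0.16,0.2,1],[0,0,0,-0.95,0.16,0.2,1],[0,0,0,-0.95,0.16,0.2,1],[0,0,0,-0.95,0.16,0.2,1],[0,0,0,-0.95,0.16,0.2,1]]' >/dev/null
python3 -m jog '[[0,0,0,-0.95,0.16,0.2,1],[0,0,0,-0.95,0.16,0.2,1],[0,0,0,-0.95,0.16,0.2,1],[0,0,0,-0.95,0.16,0.2,1],[0,0,0,-0.95,0.16,0.2,1]]' >/dev/null
python3 -m jog '[[0,0,0,-0.95,0.16,0.2,1],[0,0,0,-0.95,0.16,0.2,1],[0,0,0,-0.95,0.16,0.2,1],[0,0,0,-0.95,0.16,0.2,1],[0,0,0,0,0,0,1]]'
python3 plan.py 462.8 269.5 20 31
python3 - <<'E'
from h import *
d,im=get("wrist"); cv2.imwrite("pics/w1.png",im)
print(-cam(d)[1].T@cam(d)[2])
E
```

```text
t: 3.25
tool_pos: [0.4458, 0.2899, 0.1467]
tool_rot: [-1.547, -2.733, 0.001]
contact_force: [0.4, 0.5, -0.5]
opening: 0.0855
grip_force: 0.0
turn/5deg [-0.01 -0.   -0.01] shift/30 cur axes [-0.87  0.14  4.22] final axes [-0.87  0.14  4.22]
t 3.25 q [ 0.44 -0.1   1.91 -0.    1.34 -0.1 ] open 0.0855 F [ 0.4  0.5 -0.5] grip 0.0 pos [0.4458 0.2899 0.1467]
[0.40910356 0.35169201 0.2885995 ]
```

View pics/w1.png

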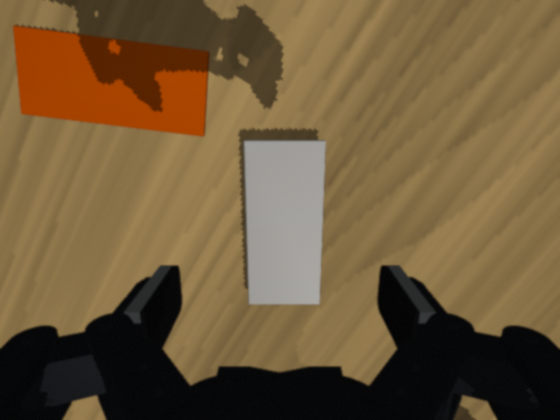

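```bash
python3 - <<'E'
from m import *
d,im=get("wrist")
print([rect(d,c,.017) for c in comp(im,(0,0,110),(180,50,255),(225,125,345,315),1)])
E
python3 -m jog '[[0,0,0,-0.87,0.14,0,1],[0,0,0,0,0,1,1],[0,0,0,0,0,1,1],[0,0,0,0,0,0.5,1],[0,0,0,0,0,0,1]]'
python3 - <<'E'
from m import *
d,im=get("wrist"); cv2.imwrite("pics/w2.png",im)
print([rect(d,c,.017) for c in comp(im,(0,0,110),(180,50,255),None,1)])
E
python3 plan.py 462.8 269.5 -3 31
```

```text
[array([462.6, 270. ,  65.5, 147.9,  31. ])]
t: 3.98
tool_pos: [0.4613, 0.2712, 0.0714]
tool_rot: [-1.542, -2.735, 0.003]
contact_force: [0.5, 0.1, 0.0]
opening: 0.0852
grip_force: 0.0
[array([467.1, 262.7,  65.4, 132. ,  31. ])]
turn/5deg [ 0.   -0.    0.03] shift/30 cur axes [-0.07 -0.02  2.52] final axes [-0.07 -0.02  2.52]
t 4.03 q [ 0.39 -0.    1.95  0.    1.2  -0.15] open 0.0854 F [ 0.  -0.4  0.1] grip 0.0 pos [0.4623 0.2715 0.0727]
```

```bash
python3 -m jog '[[0,0,0,-0.05,0,0.8,1],[0,0,0,0,0,0.8,1],[0,0,0,0,0,0.6,1],[0,0,0,0,0,0.35,1],[0,0,0,0,0,0,1]]'
python3 plan.py 462.8 269.5 -3 31
python3 -m jog '[[0,0,0,0,0,0,0.5],[0,0,0,0,0,0,0.2],[0,0,0,0,0,0,-0.2],[0,0,0,0,0,0,-0.6],[0,0,0,0,0,0,-1]]' 30
python3 plan.py 462.8 269.5 -3 31
```

```text
t: 4.65
tool_pos: [0.4629, 0.2696, -0.0045]
tool_rot: [-1.544, -2.735, 0.001]
contact_force: [-0.1, -0.4, -0.3]
opening: 0.0853
grip_force: 0.0
turn/5deg [-0.01 -0.    0.02] shift/30 cur axes [-0.   -0.01 -0.05] final axes [-0.   -0.01 -0.05]
t 4.65 q [ 0.39  0.12  1.98  0.    1.05 -0.15] open 0.0853 F [-0.1 -0.4 -0.3] grip 0.0 pos [ 0.4629  0.2696 -0.0045]
t: 5.28
tool_pos: [0.4641, 0.2701, -0.003]
tool_rot: [1.544, 2.735, 0.003]
contact_force: [-0.7, 0.7, 6.0]
opening: 0.0652
grip_force: 33.8
turn/5deg [0.02 0.   0.02] shift/30 cur axes [ 0.01 -0.05  0.  ] final axes [ 0.01 -0.05  0.  ]
t 5.28 q [ 0.39  0.11  1.97  0.    1.05 -0.15] open 0.0652 F [-0.7  0.7  6. ] grip 33.8 pos [ 0.4641  0.2701 -0.003 ]
```

```bash
python3 -m jog '[[0,0,0,0,0,-0.3,-1],[0,0,0,0,0,-0.6,-1],[0,0,0,0,0,-1,-1],[0,0,0,0,0,-1,-1],[0,0,0,0,0,-1,-1]]' 40
python3 -m jog '[[0,0,0.9,0,0,-0.5,-1],[0,0,0.9,0,0,0,-1],[0,0,0.9,0,0,0,-1],[0,0,0.9,0,0,0,-1],[0,0,0.9,0,0,0,-1]]'
python3 plan.py 598.5 0.8 110 8.4
```

```text
t: 5.9
tool_pos: [0.463, 0.2696, 0.1147]
tool_rot: [1.544, 2.736, 0.001]
contact_force: [0.3, -0.0, 0.3]
opening: 0.0647
grip_force: 44.3
t: 6.52
tool_pos: [0.463, 0.2696, 0.1287]
tool_rot: [2.051, 2.379, 0.001]
contact_force: [0.6, 0.2, -0.9]
opening: 0.0644
grip_force: 44.3
turn/5deg [ 0.01 -0.    0.01] shift/30 cur axes [-9.53  3.15  0.62] final axes [-9.53  3.16  0.62]
t 6.53 q [ 0.39 -0.07  1.92 -0.    1.3   0.24] open 0.0644 F [ 0.6  0.2 -0.9] grip 44.3 pos [0.463  0.2696 0.1287]
```

```bash
python3 -m jog '[[0,0,0,-0.6,0.2,0,-1],[0,0,0,-0.9,0.3,0,-1],[0,0,0,-0.9,0.3,0,-1],[0,0,0,-0.9,0.3,0,-1],[0,0,0,-0.9,0.3,0,-1]]' >/dev/null
python3 -m jog '[[0,0,0,-0.9,0.3,0,-1],[0,0,0,-0.9,0.3,0,-1],[0,0,0,-0.9,0.3,0,-1],[0,0,0,-0.9,0.3,0,-1],[0,0,0,-0.9,0.3,0,-1]]' >/dev/null
python3 -m jog '[[0,0,0,-0.6,0.2,0.3,-1],[0,0,0,0,0,0.3,-1],[0,0,0,0,0,0,-1],[0,0,0,0,0,0,-1]]' 
python3 plan.py 598.5 0.8 53 8.4
python3 - <<'E'
from m import *
d,im=get("side"); cv2.imwrite("pics/s2.png",cv2.resize(im[120:280,210:390],None,fx=3.5,fy=3.5))
d,im=get("wrist"); cv2.imwrite("pics/w3.png",im)
z=status.get_obs()["tool_pos"][2]+.02
print(z,[rect(d,c,z) for c in comp(im,(0,0,110),(180,50,255),None,1)])
E
```

```text
t: 8.28
tool_pos: [0.5963, 0.0086, 0.1095]
tool_rot: [-2.046, -2.383, 0.0]
contact_force: [-0.3, 0.4, 0.1]
opening: 0.0645
grip_force: 44.3
turn/5deg [-0.01 -0.    0.06] shift/30 cur axes [-0.27  0.03  1.88] final axes [-0.27  0.03  1.88]
t 8.28 q [-0.11  0.09  1.78  0.    1.27 -0.26] open 0.0645 F [-0.3  0.4  0.1] grip 44.3 pos [0.5963 0.0086 0.1095]
0.13008193119976463 [array([588.6,  62.9,  64.9,  39.8,   8.7])]
```

View pics/s2.png

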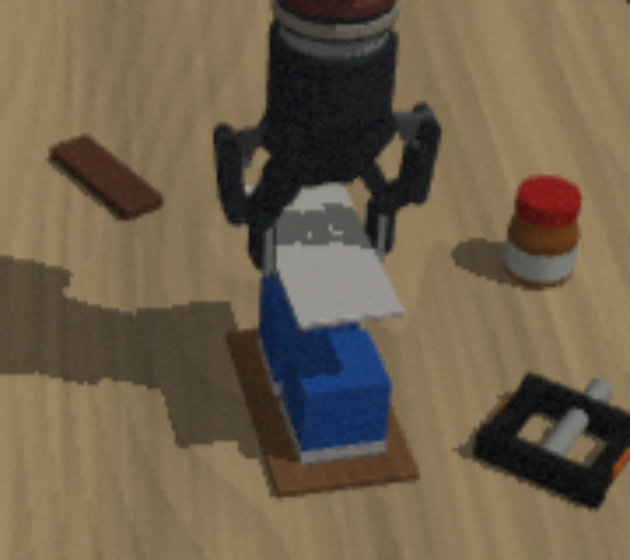

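```bash
python3 -m jog '[[0,0,0,-0.27,0,0.5,-1],[0,0,0,0,0,0.5,-1],[0,0,0,0,0,0.4,-1],[0,0,0,0,0,0,-1]]' 
python3 plan.py 598.5 0.8 53 8.4
python3 - <<'E'
from m import *
d,im=get("side")
P=np.array([(.5963,.0086)]); a=np.radians(8.4); X=np.array([np.cos(a),np.sin(a)]);Y=np.array([-X[1],X[0]])
print([(np.r_[P[0]+sx*.033*X-.075*Y]*1000).round(1) for sx in(-1,1)], [(ray(d,[(295.7,212.9),(324.3,209.1)],z)[:,:2]*1000).round(1) for z in(.12,.13,.14)])
cv2.imwrite("pics/s3.png",cv2.resize(im[120:280,210:390],None,fx=3.5,fy=3.5))
E
```

```text
t: 8.88
tool_pos: [0.5966, -0.0001, 0.0655]
tool_rot: [-2.046, -2.379, 0.003]
contact_force: [-0.6, 0.4, -0.0]
opening: 0.0645
grip_force: 44.3
turn/5deg [-0.04 -0.01  0.04] shift/30 cur axes [0.02 0.07 0.42] final axes [0.02 0.07 0.42]
t 8.88 q [-0.12  0.15  1.8   0.    1.2  -0.28] open 0.0645 F [-0.6  0.4 -0. ] grip 44.3 pos [ 5.966e-01 -1.000e-04  6.550e-02]
[array([574.6, -70.4]), array([639.9, -60.8])] [array([[577.4, -60.3],
       [640.2, -50.2]]), array([[575.8, -72.7],
       [637.6, -62.8]]), array([[574.1, -85.1],
       [635.1, -75.3]])]
```

View pics/s3.png

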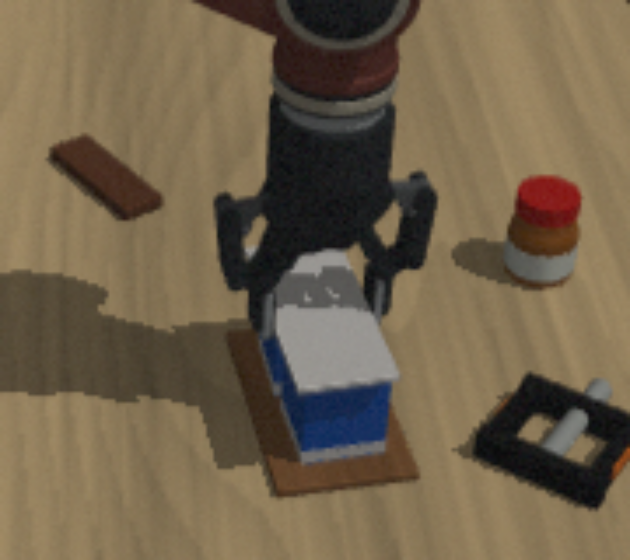

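The sheet is level over both blue pots, with its near edge at about (297–324, 230). I lower it slowly.

```bash
python3 -m jog '[[0,0,0,0,0.06,0.15,-1],[0,0,0,0,0,0.1,-1],[0,0,0,0,0,0.08,-1],[0,0,0,0,0,0,-1]]' 
python3 -m jog '[[0,0,0,0,0,0.03,-1],[0,0,0,0,0,0,-1]]' 
python3 plan.py 598.5 0.8 53 8.4
```

```text
t: 9.43
tool_pos: [0.5997, 0.0, 0.0577]
tool_rot: [-2.048, -2.382, 0.0]
contact_force: [-0.3, 0.2, -0.3]
opening: 0.0646
grip_force: 44.3
t: 9.68
tool_pos: [0.5999, -0.0, 0.057]
tool_rot: [2.048, 2.382, 0.0]
contact_force: [0.2, 0.3, -0.1]
opening: 0.0644
grip_force: 44.3
turn/5deg [0.   0.   0.04] shift/30 cur axes [ 0.03 -0.04  0.13] final axes [ 0.03 -0.04  0.13]
t 9.68 q [-0.12  0.16  1.8   0.    1.18 -0.27] open 0.0644 F [ 0.2  0.3 -0.1] grip 44.3 pos [ 0.5999 -0.      0.057 ]
```

```bash
python3 -m jog '[[0,0,0,0,-0.03,0.06,-1],[0,0,0,0,0,0,-1]]' 
python3 -m jog '[[0,0,0,0,0,0.04,-1],[0,0,0,0,0,0,-1]]' 
python3 -m jog '[[0,0,0,0,0,0.03,-1],[0,0,0,0,0,0,-1]]'
```

```text
t: 9.93
tool_pos: [0.5987, -0.0001, 0.055]
tool_rot: [-2.048, -2.382, 0.0]
contact_force: [-0.4, -0.6, -0.2]
opening: 0.0644
grip_force: 44.3
t: 10.18
tool_pos: [0.5989, -0.0001, 0.0539]
tool_rot: [-2.048, -2.382, 0.0]
contact_force: [0.0, 0.4, -0.2]
opening: 0.065
grip_force: 44.3
t: 10.42
tool_pos: [0.5991, -0.0002, 0.0532]
tool_rot: [2.048, 2.382, 0.0]
contact_force: [0.0, -1.0, -0.2]
opening: 0.0647
grip_force: 44.3
```

```bash
for i in 1; do python3 -m jog '[[0,0,0,0,0,0.03,-1],[0,0,0,0,0,0,-1]]' | grep -E "pos|cont"
python3 -m jog '[[0,0,0,0,0,0.03,-1],[0,0,0,0,0,0,-1]]' | grep -E "pos|cont"; done
```

```text
tool_pos: [0.5991, -0.0002, 0.0531]
contact_force: [-1.8, 0.5, 4.4]
tool_pos: [0.5991, -0.0002, 0.053]
contact_force: [-4.8, 0.3, 9.6]
```

```bash
python3 -m jog '[[0,0,0,0,0,-0.04,-1],[0,0,0,0,0,0,0.6],[0,0,0,0,0,0,0.8],[0,0,0,0,0,0,1],[0,0,0,0,0,0,1]]'
python3 -m jog '[[0,0,0,0,0,0,1],[0,0,0,0,0,-0.4,1],[0,0,0,0,0,-0.7,1],[0,0,0,0,0,-1,1],[0,0,0,0,0,-1,1]]'
python3 -m jog '[[0,0,0,0,0,-1,1],[0,0,0,0,0,-1,1],[0,0,0,0,0,-1,1]]'
python3 - <<'E'
from m import *
d,im=get("wrist")
print([rect(d,c,.073) for c in comp(im,(0,0,110),(180,50,255),None,1)])
d,im=get("top")
print([rect(d,c,.073) for c in comp(im,(0,0,110),(180,50,255),(220,165,300,215),1)])
E
python3 plan.py 465.5 -317.5 180 -10
```

```text
t: 11.55
tool_pos: [0.5989, -0.0002, 0.0523]
tool_rot: [-2.048, -2.382, 0.0]
contact_force: [0.4, 0.1, 0.2]
opening: 0.0849
grip_force: 0.0
t: 12.18
tool_pos: [0.5995, -0.0002, 0.1485]
tool_rot: [2.047, 2.381, 0.002]
contact_force: [-0.4, -0.2, -0.4]
opening: 0.0854
grip_force: 0.0
t: 12.55
tool_pos: [0.5992, -0.0002, 0.2388]
tool_rot: [2.047, 2.38, 0.002]
contact_force: [-0.0, -0.7, -0.9]
opening: 0.0853
grip_force: 0.0
[array([5.994e+02, 3.000e-01, 6.590e+01, 1.493e+02, 8.700e+00])]
[array([607. , -56.4,  66.7,  39.2,   0.9])]
turn/5deg [0.12 0.01 3.72] shift/30 cur axes [-9.77 -6.09  2.05] final axes [-11.2   -2.63   2.08]
t 12.65 q [-0.12 -0.02  1.66  0.    1.48 -0.27] open 0.0851 F [0.9 0.3 0.8] grip 0.0 pos [ 6.015e-01 -4.000e-04  2.425e-01]
```

```bash
python3 -m jog '[[0,0,1,0,0,0,1],[0,0,1,0,0,0,1],[0,0,1,0,0,0,1],[0,0,1,0,0,0,1],[0,0,1,0,0,0,1]]'>/dev/null
python3 -m jog '[[0,0,1,0,0,0,1],[0,0,1,0,0,0,1],[0,0,1,0,0,0,1],[0,0,1,0,0,0,1],[0,0,1,0,0,0,1]]'>/dev/null
python3 -m jog '[[0,0,1,0,0,0,1],[0,0,1,0,0,0,1],[0,0,1,0,0,0,1],[0,0,1,0,0,0,1],[0,0,1,0,0,0,1]]'>/dev/null
python3 -m jog '[[0,0,1,0,0,0,1],[0,0,1,0,0,0,1],[0,0,1,0,0,0,1],[0,0,1,0,0,0,1],[0,0,1,0,0,0,1]]'>/dev/null
python3 -m jog '[[0,0,1,0,0,0,1],[0,0,0.7,0,0,0,1],[0,0,0,0,0,0,1]]'
python3 plan.py 400 -306 200 -100
```

```text
t: 15.52
tool_pos: [0.5987, -0.0001, 0.2354]
tool_rot: [-3.13, 0.27, 0.0]
contact_force: [-0.0, 0.1, -0.8]
opening: 0.085
grip_force: 0.0
turn/5deg [-0.    0.    0.03] shift/30 cur axes [-4.78 11.18  1.18] final axes [-4.75 11.19  1.18]
t 15.53 q [-0.12 -0.01  1.67  0.    1.48  1.62] open 0.085 F [-0.   0.1 -0.8] grip 0.0 pos [ 5.987e-01 -1.000e-04  2.354e-01]
```

```bash
python3 -m jog '[[0,0,0,-0.4,0.93,0,1],[0,0,0,-0.4,0.93,0,1],[0,0,0,-0.4,0.93,0,1],[0,0,0,-0.4,0.93,0,1],[0,0,0,-0.4,0.93,0,1]]'>/dev/null
python3 -m jog '[[0,0,0,-0.4,0.93,0,1],[0,0,0,-0.4,0.93,0,1],[0,0,0,-0.4,0.93,0,1],[0,0,0,-0.4,0.93,0,1],[0,0,0,-0.4,0.93,0,1]]'>/dev/null
python3 -m jog '[[0,0,0,-0.4,0.93,0,1],[0,0,0,-0.4,0.93,0,1],[0,0,0,0,0,0,1],[0,0,0,0,0,0,1]]'>/dev/null
python3 -m jog '[[0,1,0,0,0,0,1],[0,1,0,0,0,0,1],[0,1,0,0,0,0,1],[0,1,0,0,0,0,1],[0,1,0,0,0,0,1]]'>/dev/null
python3 -m jog '[[0,1,0,0,0,0,1],[0,1,0,0,0,0,1],[0,1,0,0,0,0,1],[0,1,0,0,0,0,1],[0,0,0,0,0,0,1]]'
python3 plan.py 465.5 -317.5 33 -100 45 -10 G
python3 - <<'E'
from m import *
d,im=get("top")
for v in (100,110): print("yel",v,[rect(d,c,.06) for c in comp(im,(20,150,v),(36,255,255),(350,215,395,260),1)])
d,im=get("wrist"); cv2.imwrite("pics/w4.png",im)
E
```

```text
t: 18.52
tool_pos: [0.3992, -0.3041, 0.234]
tool_rot: [2.835, -0.246, 1.172]
contact_force: [0.2, 0.3, 0.9]
opening: 0.0855
grip_force: 0.0
turn/5deg [-0.03  0.02  0.  ] shift/30 cur axes [-3.13  0.07  6.96] final axes [-3.14  0.05  6.95]
t 18.52 q [-1.14 -0.69  2.33  0.71  1.11  0.41] open 0.0855 F [0.2 0.3 0.9] grip 0.0 pos [ 0.3992 -0.3041  0.234 ]
yel 100 [array([ 465.6, -316.9,   58.6,   56.7,   80.7])]
yel 110 [array([ 465.4, -317.5,   57.1,   56.8,   80.3])]
```

View pics/w4.png

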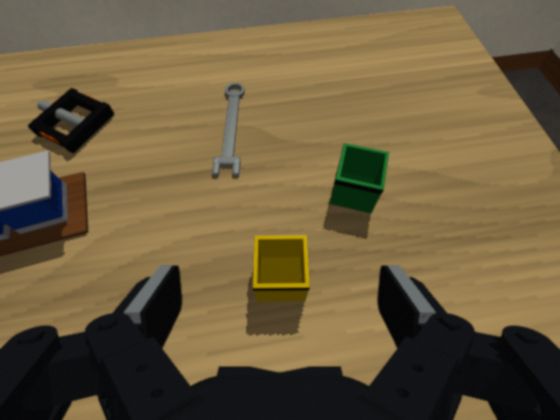

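Through the open fingers the yellow pot shows square and centred at (281,265). The green one at (361,178) is clear of the finger path.

```bash
python3 -m jog '[[0,0,0,-0.8,0.02,0.8,1],[0,0,0,-0.8,0.02,0.8,1],[0,0,0,-0.8,0,0.8,1],[0,0,0,-0.74,0,0.8,1],[0,0,0,0,0,0,1]]'
python3 plan.py 465.5 -317.5 33 -100 45 -10 G
```

```text
t: 19.25
tool_pos: [0.4005, -0.3047, 0.0985]
tool_rot: [2.84, -0.246, 1.17]
contact_force: [0.9, -0.2, 0.8]
opening: 0.0854
grip_force: 0.0
turn/5deg [-0.07  0.05 -0.01] shift/30 cur axes [0.03 0.07 3.73] final axes [0.02 0.04 3.73]
t 19.25 q [-1.14 -0.47  2.43  0.86  0.88  0.14] open 0.0854 F [ 0.9 -0.2  0.8] grip 0.0 pos [ 0.4005 -0.3047  0.0985]
```

```bash
python3 -m jog '[[0,0,0,0.02,0.02,0.8,1],[0,0,0,0,0.02,0.8,1],[0,0,0,0,0,0.8,1],[0,0,0,0,0,0.8,1],[0,0,0,0,0,0.3,1]]'
python3 plan.py 465.5 -317.5 33 -100 45 -10 G
```

```text
t: 19.88
tool_pos: [0.4758, -0.3213, 0.0286]
tool_rot: [2.832, -0.242, 1.175]
contact_force: [-0.6, -0.4, -0.2]
opening: 0.0851
grip_force: 0.0
turn/5deg [-0.02 -0.02  0.04] shift/30 cur axes [-0.15 -0.07  0.26] final axes [-0.15 -0.07  0.26]
t 19.88 q [-0.98 -0.1   2.3   1.07  0.63 -0.04] open 0.0851 F [-0.6 -0.4 -0.2] grip 0.0 pos [ 0.4758 -0.3213  0.0286]
```

```bash
python3 -m jog '[[0,0,0,-0.1,-0.05,0.1,1],[0,0,0,0,0,0,0.5],[0,0,0,0,0,0,0.2],[0,0,0,0,0,0,-0.2],[0,0,0,0,0,0,-0.6]]' 40
python3 -m jog '[[0,0,0,0,0,0,-1],[0,0,0,0,0,0,-1]]' 
python3 plan.py 465.5 -317.5 33 -100 45 -10 G
```

```text
t: 20.5
tool_pos: [0.4744, -0.3197, 0.0238]
tool_rot: [2.831, -0.245, 1.175]
contact_force: [-3.1, 1.5, 4.5]
opening: 0.0558
grip_force: 42.7
t: 20.75
tool_pos: [0.4746, -0.3197, 0.0238]
tool_rot: [2.831, -0.245, 1.175]
contact_force: [-3.7, 0.0, 4.9]
opening: 0.0556
grip_force: 42.7
turn/5deg [-0.01 -0.01  0.02] shift/30 cur axes [-0.   -0.02  0.19] final axes [-0.   -0.02  0.19]
t 20.75 q [-0.98 -0.09  2.3   1.08  0.62 -0.06] open 0.0556 F [-3.7  0.   4.9] grip 42.7 pos [ 0.4746 -0.3197  0.0238]
```

```bash
python3 -m jog '[[0,0,0,0.3,0,-0.3,-1],[0,0,0,0.6,0,-0.6,-1],[0,0,0,0.7,0,-0.7,-1],[0,0,0,0.7,0,-0.7,-1],[0,0,0,0.7,0,-0.7,-1]]' 50
python3 -m jog '[[0,0,0,0.7,0,-0.7,-1],[0,-1,0,0.7,0,-0.7,-1],[0,-1,0,0,0,0,-1],[0,-1,0,0,0,0,-1],[0,-1,0,0,0,0,-1]]'
python3 -m jog '[[0,-1,0,0,0,0,-1],[0,-1,0,0,0,0,-1],[0,-1,0,0,0,0,-1],[0,-1,0,0,0,0,-1],[0,-1,0,0,0,0,-1]]'
python3 plan.py 500 -200 150 -100 0 -10
python3 - <<'E'
from m import *
d,im=get("top")
print((ray(d,[(352,185),(357,158),(413,202),(212,127),(281,140)],0.0)[:,:2]).round(3))
E
```

```text
t: 21.38
tool_pos: [0.4737, -0.3186, 0.1501]
tool_rot: [2.834, -0.245, 1.171]
contact_force: [0.7, -0.8, -1.6]
opening: 0.0553
grip_force: 53.2
t: 22.0
tool_pos: [0.4738, -0.3189, 0.209]
tool_rot: [3.022, -0.262, 0.664]
contact_force: [0.3, -0.2, -0.8]
opening: 0.0554
grip_force: 53.1
t: 22.62
tool_pos: [0.474, -0.3189, 0.2089]
tool_rot: [-3.129, 0.271, 0.006]
contact_force: [-0.7, 0.5, -1.6]
opening: 0.0555
grip_force: 53.1
turn/5deg [-0.    0.05  0.02] shift/30 cur axes [ 0.18 -4.05  1.96] final axes [ 0.17 -4.06  1.96]
t 22.62 q [-0.72 -0.06  1.76 -0.    1.44  1.02] open 0.0555 F [-0.7  0.5 -1.6] grip 53.1 pos [ 0.474  -0.3189  0.2089]
[[ 0.622 -0.267]
 [ 0.706 -0.283]
 [ 0.573 -0.445]
 [ 0.797  0.154]
 [ 0.759 -0.055]]
```

```bash
python3 -m jog '[[0,0,0,0.05,-0.8,0,-1],[0,0,0,0.05,-0.8,0,-1],[0,0,0,0.05,-0.8,0,-1],[0,0,0,0.05,-0.8,0,-1],[0,0,0,0,-0.8,0,-1]]'>/dev/null
python3 -m jog '[[0,0,0.9,0,0,0,-1],[0,0,0.9,0,0,0,-1],[0,0,0.9,0,0,0,-1],[0,0,0.9,0,0,0,-1]]'>/dev/null
python3 -m jog '[[0,-1,0,0,0,0,-1],[0,-1,0,0,0,0,-1],[0,-1,0,0,0,0,-1],[0,-1,0,0,0,0,-1],[0,-1,0,0,0,0,-1]]'>/dev/null
python3 -m jog '[[0,-1,0,0,0,0,-1],[0,-1,0,0,0,0,-1],[0,-1,0,0,0,0,-1],[0,-1,0,0,0,0,-1],[0,0,0,0,0,0,-1]]'
python3 plan.py 500 -200 60 -118 -45 -28 G
python3 - <<'E'
from m import *
d,im=get("side"); cv2.imwrite("pics/s4.png",cv2.resize(im[150:420,130:450],None,fx=2.2,fy=2.2))
E
```

```text
t: 25.05
tool_pos: [0.5004, -0.202, 0.2073]
tool_rot: [-2.661, 0.661, 1.105]
contact_force: [-1.0, -0.6, -1.3]
opening: 0.0554
grip_force: 53.3
turn/5deg [0.01 0.02 0.02] shift/30 cur axes [ 3.45 -0.05  4.12] final axes [ 3.44 -0.05  4.13]
t 25.05 q [-0.51  0.38  1.41 -0.02  2.13  1.54] open 0.0554 F [-1.  -0.6 -1.3] grip 53.3 pos [ 0.5004 -0.202   0.2073]
```

View pics/s4.png

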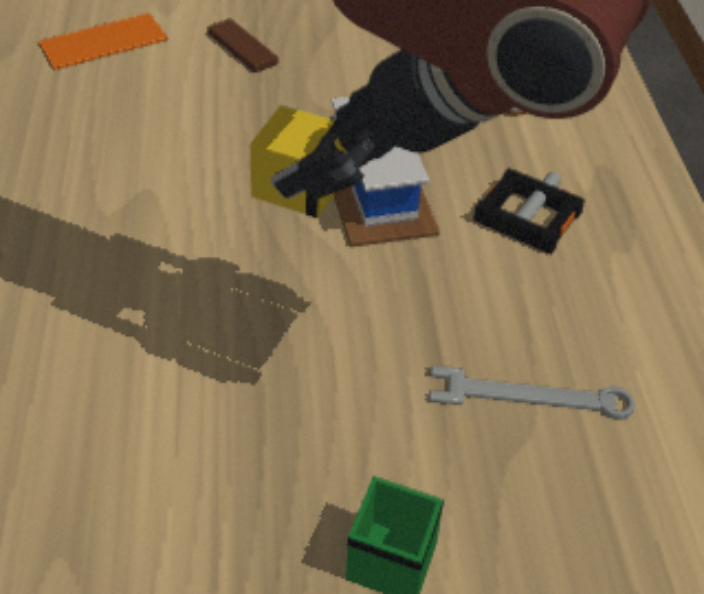

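```bash
python3 -m jog '[[0,0,0,0.5,0,0.5,-1],[0,0,0,0.7,0,0.7,-1],[0,0,0,0.7,0,0.7,-1],[0,0,0,0.7,0,0.7,-1],[0,0,0,0.5,0,0.5,-1]]'
python3 -m jog '[[0,0,0,0.3,0,0.3,-1],[0,0,0,0.2,0,0.2,-1],[0,0,0,0.15,0,0.15,-1],[0,0,0,0,0,0,-1]]'
python3 plan.py 500 -200 60 -118 -45 -28 G
```

```text
t: 25.72
tool_pos: [0.4998, -0.2014, 0.0761]
tool_rot: [-2.662, 0.661, 1.104]
contact_force: [-0.6, -0.3, -1.3]
opening: 0.0553
grip_force: 53.3
t: 26.22
tool_pos: [0.5009, -0.202, 0.0506]
tool_rot: [-2.663, 0.661, 1.103]
contact_force: [0.3, -0.5, -0.4]
opening: 0.0556
grip_force: 53.3
turn/5deg [ 0.02 -0.    0.02] shift/30 cur axes [-0.26 -0.05  0.44] final axes [-0.26 -0.05  0.44]
t 26.23 q [-0.51  0.56  1.46 -0.02  1.91  1.55] open 0.0556 F [ 0.3 -0.5 -0.4] grip 53.3 pos [ 0.5009 -0.202   0.0506]
```

```bash
python3 -m jog '[[0,0,0,0.25,0,0.25,-1],[0,0,0,0.2,0,0.2,-1],[0,0,0,0.08,0,0.08,-1],[0,0,0,0,0,0,-1]]'|grep -E "pos|cont"
python3 -m jog '[[0,0,0,0.05,0,0.05,-1],[0,0,0,0,0,0,-1]]'|grep -E "pos|cont"
python3 -m jog '[[0,0,0,0.05,0,0.05,-1],[0,0,0,0,0,0,-1]]'|grep -E "pos|cont"
```

```text
tool_pos: [0.5005, -0.2018, 0.0276]
contact_force: [0.3, 0.8, -1.0]
tool_pos: [0.5008, -0.202, 0.026]
contact_force: [0.2, 0.3, -1.3]
tool_pos: [0.5007, -0.2019, 0.0237]
contact_force: [-0.2, 0.6, -0.2]
```

```bash
python3 -m jog '[[0,0,0,0.05,0,0.05,-1],[0,0,0,0,0,0,-1]]'|grep -E "pos|cont"
python3 -m jog '[[0,0,0,0.03,0,0.03,-1],[0,0,0,0,0,0,-1]]'|grep -E "pos|cont"
```

```text
tool_pos: [0.5006, -0.2019, 0.0215]
contact_force: [-0.5, -0.8, -0.6]
tool_pos: [0.5007, -0.2019, 0.0203]
contact_force: [-0.5, 0.0, -1.0]
```

```bash
python3 -m jog '[[0,0,0,0.03,0,0.03,-1],[0,0,0,0,0,0,-1]]'|grep -E "pos|cont"
python3 -m jog '[[0,0,0,0.03,0,0.03,-1],[0,0,0,0,0,0,-1]]'|grep -E "pos|cont|rot"
```

```text
tool_pos: [0.5009, -0.202, 0.0197]
contact_force: [-0.3, 1.0, 1.4]
tool_pos: [0.5009, -0.2021, 0.0197]
tool_rot: [-2.662, 0.661, 1.105]
contact_force: [-1.1, 1.6, 8.0]
```

```bash
python3 -m jog '[[0,0,0,-0.02,0,-0.02,0],[0,0,0,0,0,0,0.5],[0,0,0,0,0,0,1],[0,0,0,0,0,0,1],[0,0,0,0,0,0,1]]'
python3 -m jog '[[0,0,0,0,0,-0.5,1],[0,0,0,0,0,-1,1],[0,0,0,0,0,-1,1],[0,0,0,0,0,-1,1],[0,0,0,0,0,-1,1]]'
python3 -m jog '[[0,1,0,-0.5,0,-0.7,1],[0,1,0,-0.5,0,-0.5,1],[0,1,0,-0.5,0,-0.5,1],[0,1,0,-0.5,0,-0.5,1],[0,1,0,-0.5,0,-0.5,1]]'>/dev/null
python3 -m jog '[[0,1,0,-0.7,0,0,1],[0,1,0,-0.7,0,0,1],[0,1,0,-0.7,0,0,1],[0,1,0,-0.7,0,0,1],[0,0,0,-0.7,0,0,1]]'
python3 plan.py 500 -200 200 -118 0 0
python3 - <<'E'
from m import *
d,im=get("wrist"); cv2.imwrite("pics/w5.png",im)
for v in(50,80,110):print([rect(d,c,.056) for c in comp(im,(18,120,v),(38,255,255),None,1)])
d,im=get("top"); cv2.imwrite("pics/t5.png",im)
for v in(50,80,110):print([rect(d,c,.056) for c in comp(im,(18,150,v),(38,255,255),(260,170,370,280),1)])
E
```

```text
t: 28.85
tool_pos: [0.5007, -0.202, 0.0185]
tool_rot: [-2.663, 0.661, 1.103]
contact_force: [-0.3, 0.3, -0.4]
opening: 0.0853
grip_force: 0.0
t: 29.48
tool_pos: [0.5864, -0.2473, 0.1158]
tool_rot: [-2.664, 0.662, 1.101]
contact_force: [-0.2, 0.2, 0.5]
opening: 0.0856
grip_force: 0.0
t: 30.72
tool_pos: [0.4813, -0.1916, 0.2421]
tool_rot: [3.048, -0.757, 0.005]
contact_force: [0.2, 0.5, 0.7]
opening: 0.0851
grip_force: 0.0
turn/5deg [ 0.   -0.03  0.02] shift/30 cur axes [ 0.68 -0.04  1.4 ] final axes [ 0.68 -0.05  1.4 ]
t 30.73 q [-0.52 -0.22  1.85  0.    1.51  1.53] open 0.0851 F [0.2 0.5 0.7] grip 0.0 pos [ 0.4813 -0.1916  0.2421]
[array([ 444.6, -172.6,  650.9,  410.7,   62.1])]
[array([ 444.2, -174.9,  646.5,  409.2,   62.1])]
[array([ 443.3, -176.6,  642.7,  409.2,   62.1])]
[array([ 496.1, -199.7,   59.6,   49. ,   59.2])]
[array([ 496.3, -199.8,   59.6,   45.6,   59.2])]
[array([ 496.4, -199.9,   59.5,   40.8,   59.6])]
```

View pics/w5.png

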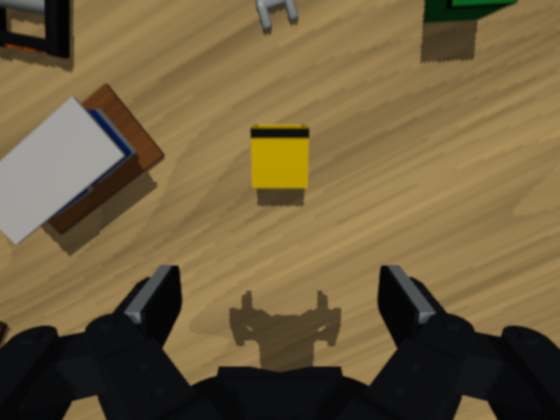

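The pot lies on its side, mouth forward, at about (280,157) in the wrist view with its band at row 132. It's square to the tool.

Run:
```python
from m import *
d,im=get("wrist")
c=comp(im,(20,170,60),(34,255,255),(235,110,325,205),2)
print([cv2.boundingRect(x) for x in c],[rect(d,x,.056) for x in c])
P=ray(d,[(251,125),(308,125),(308.5,188),(251,188)],.056)[:,:2]*1000
print(P.round(1),P.mean(0),[np.linalg.norm(P[i]-P[i-1]).round(1) for i in range(4)],-cam(d)[1].T@cam(d)[2])
```

```text
[(251, 136, 58, 52), (251, 123, 58, 4)] [array([ 502. , -202.8,   56.6,   50.1,   62.1]), array([ 533.7, -219.4,   54.3,    2.8,   62.1])]
[[ 546.  -195.2]
 [ 520.6 -243.2]
 [ 465.4 -216.3]
 [ 492.4 -165.2]] [ 506.08977016 -204.99958652] [np.float64(61.4), np.float64(54.3), np.float64(61.5), np.float64(57.7)] [ 0.54535706 -0.22545576  0.38371359]
```

```bash
python3 -m jog '[[0,1,0,-0.8,0,0,1],[0,1,0,-0.8,0,0,1],[0,1,0,-0.5,0,0,1],[0,1,0,0,0,0,1],[0,1,0,0,0,0,1]]'>/dev/null
python3 -m jog '[[0,1,0,0,0,0,1],[0,1,0,0,0,0,1],[0,1,0,0,0,0,1],[0,1,0,0,0,0,1],[0,0,0,0,0,0,1]]'
python3 plan.py 506.3 -205 30 -118 45 -28 G
```

```text
t: 32.12
tool_pos: [0.4302, -0.1637, 0.234]
tool_rot: [2.666, -0.662, 1.096]
contact_force: [0.4, 0.2, -0.1]
opening: 0.0856
grip_force: 0.0
turn/5deg [-0.01  0.06  0.01] shift/30 cur axes [-2.73  0.03  7.49] final axes [-2.77  0.03  7.47]
t 32.12 q [-0.55 -1.01  2.48  0.06  0.9   1.49] open 0.0856 F [ 0.4  0.2 -0.1] grip 0.0 pos [ 0.4302 -0.1637  0.234 ]
```

```bash
python3 -m jog '[[0,0.05,0,-0.4,0,0.9,1],[0,0,0,-0.6,0,0.9,1],[0,0,0,-0.8,0,0.9,1],[0,0,0,-0.8,0,0.9,1],[0,0,0,0,0,0,1]]'
python3 plan.py 506.3 -205 30 -118 45 -28 G
```

```text
t: 32.75
tool_pos: [0.4482, -0.1732, 0.1005]
tool_rot: [2.666, -0.663, 1.096]
contact_force: [-0.4, -0.5, 0.3]
opening: 0.085
grip_force: 0.0
turn/5deg [-0.01  0.06  0.01] shift/30 cur axes [-0.08  0.03  3.85] final axes [-0.1   0.03  3.85]
t 32.75 q [-0.55 -0.73  2.58  0.09  0.52  1.45] open 0.085 F [-0.4 -0.5  0.3] grip 0.0 pos [ 0.4482 -0.1732  0.1005]
```

```bash
python3 -m jog '[[0,0,0,0,0,0.8,1],[0,0,0,0,0,0.8,1],[0,0,0,-0.03,0,0.8,1],[0,0.06,0,-0.05,0,0.7,1],[0,0,0,0,0,0.3,1]]'
python3 -m jog '[[0,0,0,0,0,0,1],[0,0,0,0,0,0,1]]'>/dev/null
python3 plan.py 506.3 -205 30 -118 45 -28 G
```

```text
t: 33.38
tool_pos: [0.5143, -0.2084, 0.0322]
tool_rot: [2.655, -0.66, 1.115]
contact_force: [-0.2, 0.1, -0.1]
opening: 0.0853
grip_force: 0.0
turn/5deg [-0.01 -0.12  0.02] shift/30 cur axes [-0.23  0.03  0.5 ] final axes [-0.23  0.03  0.5 ]
t 33.62 q [-0.54 -0.24  2.41  0.2   0.18  1.34] open 0.0855 F [-0.2  0.   0.6] grip 0.0 pos [ 0.5131 -0.2077  0.0323]
```

```bash
python3 -m jog '[[0,-0.9,0,0,0,0,1],[0,0,0,-0.1,0,0.2,1],[0,0,0,0,0,0,1]]'>/dev/null
python3 plan.py 506.3 -205 30 -118 41 -28 G
```

```text
turn/5deg [-0.01  0.01  0.02] shift/30 cur axes [-0.03  0.03  0.3 ] final axes [-0.03  0.03  0.3 ]
t 34.0 q [-0.53 -0.21  2.37  0.12  0.26  1.42] open 0.0855 F [ 0.4  0.2 -0.6] grip 0.0 pos [ 0.5129 -0.2075  0.0231]
```

```bash
python3 -m jog '[[0,0,0,0,0.03,0.15,1],[0,0,0,0,0,0,0.5],[0,0,0,0,0,0,0.2],[0,0,0,0,0,0,-0.2],[0,0,0,0,0,0,-0.6]]' 40
python3 -m jog '[[0,0,0,0,0,0,-1],[0,0,0,0,0,0,-1]]' 
python3 plan.py 506.3 -205 28 -118 41 -28 G
```

```text
t: 34.62
tool_pos: [0.5152, -0.2098, 0.0199]
tool_rot: [2.713, -0.674, 1.011]
contact_force: [0.3, 0.0, -1.0]
opening: 0.0557
grip_force: 43.0
t: 34.88
tool_pos: [0.5154, -0.2099, 0.0202]
tool_rot: [2.712, -0.674, 1.012]
contact_force: [0.2, 0.6, -1.3]
opening: 0.0556
grip_force: 43.0
turn/5deg [-0.01  0.01  0.02] shift/30 cur axes [-0.09 -0.    0.2 ] final axes [-0.09 -0.    0.2 ]
t 34.88 q [-0.54 -0.19  2.36  0.13  0.25  1.41] open 0.0556 F [ 0.2  0.6 -1.3] grip 43.0 pos [ 0.5154 -0.2099  0.0202]
```

```bash
python3 -m jog '[[0,0,0,0.2,0,-0.23,-1],[0,0,0,0.55,0,-0.6,-1],[0,0,0,0.66,0,-0.75,-1],[0,0,0,0.66,0,-0.75,-1],[0,0,0,0.66,0,-0.75,-1]]' 50
python3 -m jog '[[0,0,0,0.66,0,-0.75,-1],[0,0,0,0.66,0,-0.75,-1],[0,0,0,0.66,0,-0.75,-1],[0,-1,0,0,0,0,-1],[0,-1,0,0,0,0,-1]]'
python3 -m jog '[[0,-1,0,0,0,0,-1],[0,-1,0,0,0,0,-1],[0,-1,0,0,0,0,-1],[0,-1,0,0,0,0,-1],[0,-1,0,0,0,0,-1]]'
python3 -m jog '[[0,-1,0,0,0,0,-1],[0,-1,0,0,0,0,-1],[0,-1,0,0,0,0,-1],[0,-1,0,0,0,0,-1],[0,-1,0,0,0,0,-1]]'
python3 -m jog '[[0,-1,0,0,0,0,-1],[0,-1,0,0,0,0,-1],[0,-1,0,0,0,0,-1],[0,-1,0,0,0,0,-1],[0,0,0,0,0,0,-1]]'
python3 plan.py 599.4 0.3 200 -118 -49 -28
```

```text
t: 35.5
tool_pos: [0.5166, -0.2106, 0.1455]
tool_rot: [2.711, -0.674, 1.013]
contact_force: [0.2, -0.5, -0.7]
opening: 0.0554
grip_force: 54.5
t: 36.12
tool_pos: [0.5172, -0.2108, 0.2353]
tool_rot: [2.823, -0.702, 0.781]
contact_force: [0.1, 0.5, -0.4]
opening: 0.0555
grip_force: 54.8
t: 36.75
tool_pos: [0.5174, -0.2109, 0.2347]
tool_rot: [3.02, -0.751, 0.155]
contact_force: [0.8, -0.3, 0.2]
opening: 0.0557
grip_force: 54.8
t: 37.38
tool_pos: [0.5176, -0.2111, 0.2345]
tool_rot: [-2.933, 0.73, 0.494]
contact_force: [0.2, -0.8, -1.8]
opening: 0.0556
grip_force: 54.8
t: 38.0
tool_pos: [0.5176, -0.2111, 0.2325]
tool_rot: [-2.735, 0.681, 0.971]
contact_force: [0.7, 0.5, -1.1]
opening: 0.0554
grip_force: 54.8
turn/5deg [ 0.02 -1.98  0.  ] shift/30 cur axes [-0.01 -7.5   1.4 ] final axes [ 0.23 -7.5   1.39]
t 38.0 q [-0.51  0.34  1.39 -0.02  2.1   1.54] open 0.0554 F [ 0.7  0.5 -1.1] grip 54.8 pos [ 0.5176 -0.2111  0.2325]
```

```bash
python3 -m jog '[[0,-1,0,0,0,0,-1],[0,-1,0,0,0,0,-1],[0,0,0,0,0,0,-1]]'>/dev/null
python3 plan.py 592.5 4 160 -118 -49 -28
```

```text
turn/5deg [0.02 0.   0.  ] shift/30 cur axes [ 1.08 -7.5   2.44] final axes [ 1.08 -7.5   2.46]
t 38.38 q [-0.51  0.44  1.31 -0.02  2.24  1.54] open 0.0553 F [-0.6 -0.  -1.1] grip 54.8 pos [ 0.5173 -0.2109  0.2327]
```

```bash
python3 -m jog '[[0,0,0,0,-0.5,0,-1],[0,0,0,0,-0.9,0,-1],[0,0,0,0,-0.9,0,-1],[0,0,0,0,-0.9,0,-1],[0,0,0,0,-0.9,0,-1]]'>/dev/null
python3 -m jog '[[0,0,0,0.1,-0.9,0.3,-1],[0,0,0,0.1,-0.9,0.3,-1],[0,0,0,0.1,-0.9,0.3,-1],[0,0,0,0.1,-0.6,0.3,-1],[0,0,0,0,0,0,-1]]'
python3 plan.py 592.5 4 130 -118 -49 -28
python3 - <<'E'
from m import *
d,im=get("side"); cv2.imwrite("pics/s6.png",cv2.resize(im[110:300,190:430],None,fx=3,fy=3))
E
```

```text
t: 39.62
tool_pos: [0.6038, -0.0041, 0.2006]
tool_rot: [-2.611, 0.646, 1.192]
contact_force: [-0.3, -0.7, -0.8]
opening: 0.0554
grip_force: 54.8
turn/5deg [0.04 0.01 0.02] shift/30 cur axes [ 1.48 -0.07  1.89] final axes [ 1.48 -0.06  1.89]
t 39.62 q [-0.22  0.53  1.25  0.24  2.19  1.89] open 0.0554 F [-0.3 -0.7 -0.8] grip 54.8 pos [ 0.6038 -0.0041  0.2006]
```

View pics/s6.png

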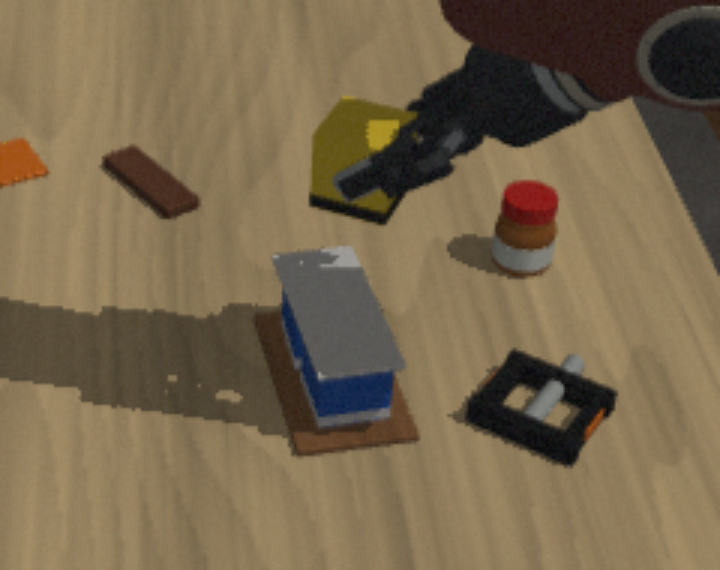

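The pot is held mouth-down, band lowest, at about (310,165) above the stack. The sheet is still in place.

```bash
python3 -m jog '[[0,0,0,0.4,0,0.5,-1],[0,0,0,0.5,-0.05,0.6,-1],[0,0,0,0.38,0,0.5,-1],[0,0,0,0.2,0,0.29,-1],[0,0,0,0,0,0,-1]]'|grep -E "pos|cont"
python3 plan.py 592.5 4 98 -118 -49 -28
```

```text
tool_pos: [0.5918, 0.0023, 0.1289]
contact_force: [-0.5, 0.9, -1.2]
turn/5deg [0.02 0.04 0.  ] shift/30 cur axes [ 0.77 -0.06  0.68] final axes [ 0.77 -0.06  0.68]
t 40.3 q [-0.22  0.58  1.31  0.23  2.08  1.86] open 0.0552 F [-0.5  0.9 -1.2] grip 54.8 pos [0.5918 0.0023 0.1289]
```

```bash
python3 -m jog '[[0,0,0,0.3,-0.05,0.28,-1],[0,0,0,0.25,0,0.22,-1],[0,0,0,0.14,0,0.12,-1],[0,0,0,0,0,0,-1],[0,0,0,0,0,0,-1]]'|grep -E "pos|cont"
python3 plan.py 592.5 4 93 -118 -49 -28
```

```text
tool_pos: [0.5931, 0.0036, 0.1026]
contact_force: [-0.5, 0.1, -0.6]
turn/5deg [0.01 0.01 0.01] shift/30 cur axes [ 0.23 -0.    0.23] final axes [ 0.23 -0.    0.23]
t 40.92 q [-0.22  0.61  1.32  0.23  2.04  1.86] open 0.0556 F [-0.5  0.1 -0.6] grip 54.8 pos [0.5931 0.0036 0.1026]
```

```bash
python3 -m jog '[[0,0,0,0.08,0,0.07,-1],[0,0,0,0,0,0,-1]]'|grep -E "pos|cont"
python3 -m jog '[[0,0,0,0.06,0,0.05,-1],[0,0,0,0,0,0,-1]]'|grep -E "pos|cont"
python3 -m jog '[[0,0,0,0.03,0,0.025,-1],[0,0,0,0,0,0,-1]]'|grep -E "pos|cont"
```

```text
tool_pos: [0.5929, 0.0037, 0.099]
contact_force: [-0.3, 0.1, -1.1]
tool_pos: [0.5928, 0.0037, 0.0965]
contact_force: [0.9, 0.5, -1.5]
tool_pos: [0.5929, 0.0036, 0.0955]
contact_force: [-0.7, -0.6, -0.4]
```

```bash
python3 -m jog '[[0,0,0,0.025,0,0.02,-1],[0,0,0,0,0,0,-1]]'|grep -E "pos|cont"
python3 -m jog '[[0,0,0,0.025,0,0.02,-1],[0,0,0,0,0,0,-1]]'|grep -E "pos|cont"
```

```text
tool_pos: [0.593, 0.0036, 0.0946]
contact_force: [0.4, -0.3, -0.4]
tool_pos: [0.593, 0.0036, 0.0936]
contact_force: [-0.0, -0.4, -1.0]
```

```bash
python3 -m jog '[[0,0,0,0.025,0,0.02,-1],[0,0,0,0,0,0,-1]]'|grep -E "pos|cont"
python3 -m jog '[[0,0,0,0.02,0,0.015,-1],[0,0,0,0,0,0,-1]]'|grep -E "pos|cont"
```

```text
tool_pos: [0.5931, 0.0036, 0.0934]
contact_force: [-1.0, -0.2, 2.1]
tool_pos: [0.5932, 0.0036, 0.0934]
contact_force: [-2.3, -0.0, 4.9]
```

Contact at 0.0934, as predicted. I release the pot and back off along the tool axis.

```bash
python3 -m jog '[[0,0,0,-0.015,0,-0.01,0],[0,0,0,0,0,0,0.5],[0,0,0,0,0,0,1],[0,0,0,0,0,0,1],[0,0,0,0,0,0,1]]'
python3 -m jog '[[0,0,0,0,0,-0.3,1],[0,0,0,0,0,-0.6,1],[0,0,0,0,0,-0.9,1],[0,0,0,0,0,-1,1],[0,0,0,0,0,-1,1]]'
python3 -m jog '[[0,0,0,0,0,-1,1],[0,0,0,0,0,-1,1],[0,0,0,0,0,0,1],[0,0,0,0,0,0,1]]'
python3 - <<'E'
from m import *
d,im=get("side"); cv2.imwrite("pics/s7.png",cv2.resize(im[110:300,190:430],None,fx=3,fy=3))
d,im=get("top")
for v in(80,100,110):print([rect(d,c,.133) for c in comp(im,(20,150,v),(36,255,255),(220,150,310,225),1)])
E
```

```text
t: 43.3
tool_pos: [0.593, 0.0036, 0.0923]
tool_rot: [-2.61, 0.649, 1.191]
contact_force: [-0.4, 0.6, 0.3]
opening: 0.0855
grip_force: 0.0
t: 43.92
tool_pos: [0.6701, -0.0373, 0.1683]
tool_rot: [-2.61, 0.649, 1.19]
contact_force: [-0.4, 0.4, -0.2]
opening: 0.0853
grip_force: 0.0
t: 44.42
tool_pos: [0.7089, -0.0577, 0.2057]
tool_rot: [-2.609, 0.649, 1.193]
contact_force: [0.2, 0.9, 0.2]
opening: 0.0854
grip_force: 0.0
[array([609. ,  20.1,  15.2,  59.5,  72.1])]
[array([609.6,  20.9,  14.5,  56.8,  73.5])]
[array([609.2,  19.5,  13.5,  56.9,  68.9])]
```

View pics/s7.png

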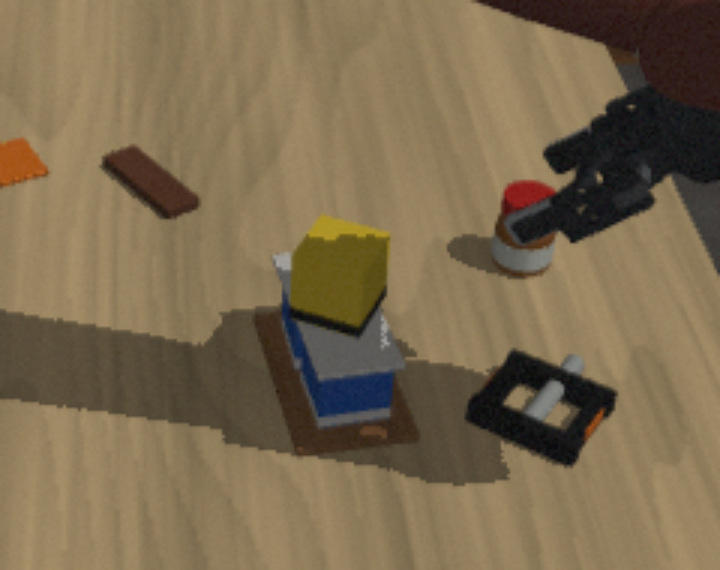

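The pot stands mouth-down on the sheet, lower corners at about (287,215), (310,221) and (319,207) in the full image. I check its centre by ray casting.

Run:
```python
from m import *
d,im=get("side")
P=ray(d,[(287.3,215),(310,221),(318.7,207.3)],.073)[:,:2]*1000
print(P.round(1),((P[0]+P[2])/2).round(1),np.linalg.norm(P[0]-P[2]))
o=status.get_obs();print(o["t"],max(abs(np.array(o["dq"]))))
```

```text
[[565.2  -8.7]
 [614.2 -32.4]
 [640.2  16.1]] [602.7   3.7] 78.95332154573687
44.575 0.0032168000160591754
```

Centre is (603, 4) against the sheet's (599, 0), with the diagonal at 79 mm, which matches the pot. That's within tolerance, and the arm is still and clear.

```bash
python3 -c "
from station import finish_job
print(finish_job())"
```

```text
the job is handed in; nothing more can be done
None
```

The job is handed in at about 45 s: the white sheet lies square over both blue pots, and the yellow pot stands mouth-down on it about 5 mm from the centre; the hand-in gave no verdict.

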